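Wind the vice up to the red pointer with the crank handle

ROBOT

A 7-joint arm with a two-finger parallel gripper is mounted at the origin on a cart in front of the work surface, level with it; the furniture and walls round the work are solid. World frame = base frame: x ahead of the robot, y to its left, z up, the work surface at z = 0. Lengths are in m, angles in rad, forces in N, time in s.
With the tool pointing down it reaches from about 0.425 to 0.95 m from the base axis. Payload 4.7 kg.
Tool frame: the origin (TCP) lies on the centre line of the jaws, within the pads' length; the fingertips stand robot.nose_length ahead of it and the grasp point (between the pads) lies 8 mm behind it (robot.nose_length is the distance from the TCP to the fingertips, in m); z points along the fingers, y is the line along which they close (so a half turn about z gives the same grasp; the last joint's range is limited). The gripper opens to 85 mm and grips with 20 to 120 N. Pads are 22 mm wide; open, the fingers measure 114 mm over their backs; the gripper's body (76 mm by 85 mm) begins 54 mm behind the grasp point. The pads swing forward as they close: fully open they stand 13 mm farther back than shut.
Start: joints at [1.078, 0.469, -0.049, 1.532, 0.024, 1.141, -0.082], TCP at [0.302, -0.604, 0.242] pointing down, gripper open.
Joint ranges: [-2.59, 2.59], [-0.33, 1.99], [-1.39, 1.29], [0.1, 2.45], [-1.04, 4.18], [0.21, 1.99], [-2.66, 2.66]. Speed limits (rad/s): [2.57, 2.57, 3.14, 3.14, 3.14, 3.14, 3.14].

INTERFACE

Orientations are given as [roll, pitch, yaw] about the fixed x, y, z axes, in that order (R = Rz(yaw) Ry(pitch) Rx(roll)).
In Python, from plant import robot gives the robot as it stands. Calls block until the motion is done:
- robot.goto(position, orientation): joint-space move of the TCP to a pose.
- robot.move_straight(position, vel=0.15, attitude=None, contact_N=None): straight line of the TCP; attitude=None keeps the orientation; vel is the mean speed in m/s. With contact_N (N) it stops when the force on the tool has changed by that much, and returns True; else False.
- robot.move_joints(angles): joint-space move.
- robot.grip(opening, strength=None): opening from 0.0 (shut) to 1.0 (fully open); strength is the grip in N (None keeps the last); returns when the fingers have stopped.
- robot.sleep(seconds).
- robot.inverse_kinematics(position, orientation): joint angles nearest the present ones, or None.
- robot.sense(): the state.
- robot.grab_frame(name): name is "scene" or "top" or "wrist"; returns a dict with "image" (384x512x3 uint8, red, green, blue), "range_z" (384x512 float32, m along the optical axis (not along the pixel's ray), 0 where there is no reading), "fx", "fy", "cx", "cy" (pixels), "dist_coeffs" ([k1, k2, p1, p2, k3] as OpenCV has them; the pictures are not rectified), "R" (3x3) and "t" (3): a world point X has camera coordinates R X + t. Camera axes: x right, y down, z forward; pixel columns grow to the right and rows downward; lengths in m; the calibration is good to about 2 mm. A picture is of the moment at which its call begins.
A pose or a line that the arm cannot do raises robot.IKError and nothing moves.
- robot.close_job(): hands the job in; it is judged then, once.
The state is a dict: "t": time; "joint_pos": joint angles; "joint_velocities": joint speeds; "effort": joint torques, N m; "tcp_pos": TCP position; "tcp_rot": TCP orientation; "wrist_force": force on the tool from outside, world axes, zero at the start; "torque": the same for the moment, N m; "opening": opening from 0.0 (shut) to 1.0 (fully open); "gripper_force": force on a finger pad.
Only numpy, scipy, OpenCV 4.12 (cv2) and the standard library are available. Lean on these libraries where they do the work, as an engineer would, in place of code of your own. Each camera call takes 0.05 s, during which the arm holds its last target. There are 200 camera calls.

TASK

Fit the loose crank handle on the square end of the lifting table's screw and wind it clockwise until the top of the plate that carries the vice is level with the top of the red pointer on the front post. Turn the screw only with the crank on it, keep the vice standing on the plate, leave the pointer where it is set, and let go with the crank still pushed home on the shaft.

Things in the scene. Friction and masses are not known exactly. Their poses are not given: they have to be found in the camera images.
- crank: loose crank, about 0.3 kg, lying flat, grip up. Origin: underside of hub on socket axis; x along the arm to the grip, z up. Hub: dark steel block 38 x 38 x 30 mm high with square through-socket 21 mm wide, sides parallel to x and y. Arm 20 mm wide, 10 thick, underside flush with hub's. At x = 75 mm an upright orange round grip, 28 mm in diameter, 14.5 to 56.5 mm above the underside, free to spin
- grip_mid (a point): middle of the crank's orange grip, on its axis, 35.5 mm above the underside of the crank and 75 mm from the socket's axis
- crank_socket (a point): centre of the socket's mouth in the underside of the crank's hub
- stand: screw lifting table, fixed. Origin: underside centre of its grey base, 140 (x) x 250 (y) x 12 mm. At y = -75 mm two steel columns carry a green bridge 120 x 46 mm, top at 185 mm, through which the screw's square end stands up. Plate with vice lies toward +y; graduated post with red pointer at x = -61, y = 20 mm, top at 118 mm
- shaft_seat (a point): top of the brass collar (34 mm in diameter) on the bridge, on the screw's axis, 188 mm above the bench: the underside of the crank's hub rests here when pushed home. Axes as the stand's
- shaft_top (a point): top of the screw's square end, 28.6 mm above the collar; the square is 18 mm wide, stepped in to 15 and 11 mm over its top 7 mm. x and y are parallel to the sides of the square and turn with the screw. Any of the four ways round fits
- jack_screw (a joint): turn of the screw in rad, 0 at the start, growing clockwise seen from above. One turn (6.283) raises the plate by 12 mm; some 0.12 N m of friction, does not run back. With the play in the socket the screw lags the crank by up to about 0.2 rad
- jack_plate (a joint): rise of the plate in m, 0 at the start (top of the plate 45 mm above the bench), up to 0.055
- plate_edge (a point): top of the front edge of the steel plate (100 x 170 x 10 mm), beside the red pointer
- plate_center (a point): centre of the plate's top face
- pointer_tip (a point): top of the red pointer's tip, at the plate's front edge; set somewhere from 18 to 32 mm above the plate's starting height; clamped, holds against about 25 N
- vice: blue machine vice, 64 x 157 x 48 mm, 0.6 to 1 kg, standing loose on the plate. Origin: underside centre, y along its length

How it is judged:
By the outcome, as a careful person would: the job done as asked, in the order asked, and still so for the second after the job is handed in, with the robot touching nothing.
It also fails if it takes over 72 s, if anything falls off the work surface, if the arm or the gripper's body presses on something with over 40 N, if the wrist force passes 120 N, or if a joint passes its speed limit or range.

## Working session

There is one attempt and no reset: what is moved stays moved. The work goes in short steps, each a Python script; the robot and the scene stay as the last script left them, time stands still between calls to the robot, and variables do not carry over. Pictures are saved under pics/ and viewed, at most 10 in all, crops included, and the job is handed in when it is done.

```bash
ls; mkdir -p pics; cat > h.py <<'E'
import numpy as np, cv2, pickle
from plant import robot
def snap(n,f=None):
    d=robot.grab_frame(n); pickle.dump(d,open(f'pics/{f or n}.pkl','wb')); return d
def pts(d,uv):
    K=np.array([[d['fx'],0,d['cx']],[0,d['fy'],d['cy']],[0,0,1]])
    uv=np.array(uv,float).reshape(-1,1,2)
    n=cv2.undistortPoints(uv,K,np.array(d['dist_coeffs'],float)).reshape(-1,2)
    return np.c_[n,np.ones(len(n))]
def world(d,uv,z=None):
    """z None: use depth; else intersect with plane of height z"""
    r=pts(d,uv); R=np.array(d['R']);t=np.array(d['t'])
    C=-R.T@t; D=r@R
    if z is None:
        s=np.array([d['range_z'][int(round(v)),int(round(u))] for u,v in np.array(uv).reshape(-1,2)])
    else: s=(z-C[2])/D[:,2]
    return C+D*s[:,None]
def cloud(d):
    H,W=d['range_z'].shape; u,v=np.meshgrid(np.arange(W),np.arange(H))
    r=pts(d,np.c_[u.ravel(),v.ravel()]);z=d['range_z'].ravel()
    return ((r*z[:,None]-np.array(d['t']))@np.array(d['R'])).reshape(H,W,3)
def proj(d,X):
    R=np.array(d['R']);t=np.array(d['t']);K=np.array([[d['fx'],0,d['cx']],[0,d['fy'],d['cy']],[0,0,1]])
    return cv2.projectPoints(np.array(X,float).reshape(-1,1,3),cv2.Rodrigues(R)[0],t,K,np.array(d['dist_coeffs'],float))[0].reshape(-1,2)
E
python3 - <<'E'
from h import *
ims=[]
for n in('scene','top'):
    d=snap(n); ims.append(d['image']); print(n,d['fx'],np.round(-np.array(d['R']).T@d['t'],3),np.round(d['dist_coeffs'],3))
    cv2.imwrite(f'pics/{n}.png',cv2.resize(d['image'],(800,600),interpolation=cv2.INTER_CUBIC)[:,:,::-1])
s=robot.sense();print(s, robot.nose_length)
E
```

```text
pics
scene 401.23147107559583 [ 0.642 -0.742  0.896] [-0.013  0.     0.     0.     0.   ]
top 379.1548656980922 [ 0.36  -0.154  1.048] [0.038 0.    0.    0.    0.   ]
{'t': 0.1, 'joint_pos': array([ 1.07807149,  0.46935487, -0.04857955,  1.53357585,  0.02407257,
        1.14100676, -0.08233403]), 'joint_velocities': array([ 0.00040027, -0.00263398, -0.00024588, -0.00377617,  0.00062875,
       -0.00052473, -0.00012406]), 'effort': array([ 4.42214314e-04, -5.11520040e+01, -4.70841432e-02, -2.38391340e+01,
        1.08063250e-02,  4.43288824e-03, -2.11962833e-05]), 'tcp_pos': array([ 0.3017596 , -0.60322426,  0.2413697 ]), 'tcp_rot': array([-3.13983263e+00,  4.39227522e-05,  4.63794698e-01]), 'wrist_force': array([-0.42756939, -0.62425364,  0.79503178]), 'torque': array([-0.06154911,  0.02807166,  0.09814587]), 'gripper_force': 0.0, 'opening': 0.9966579060323364} 0.011
```

View pics/scene.png

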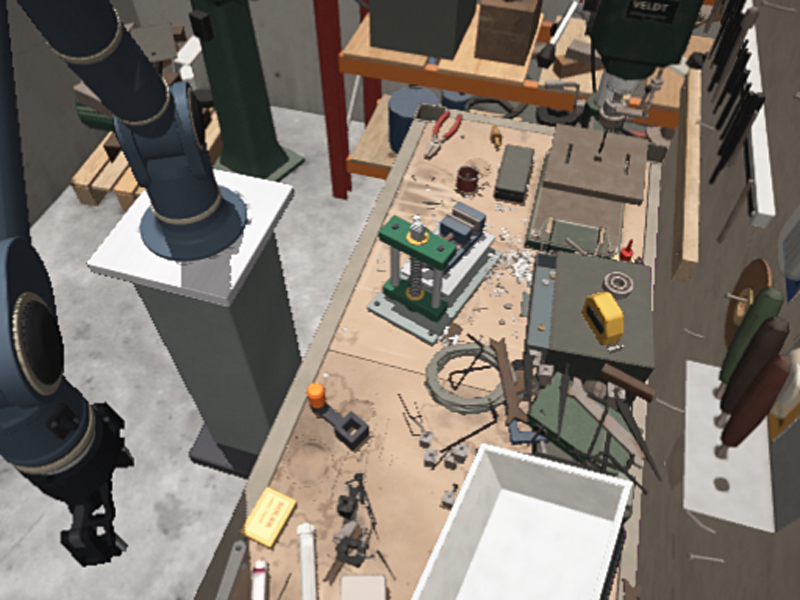

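View pics/top.png

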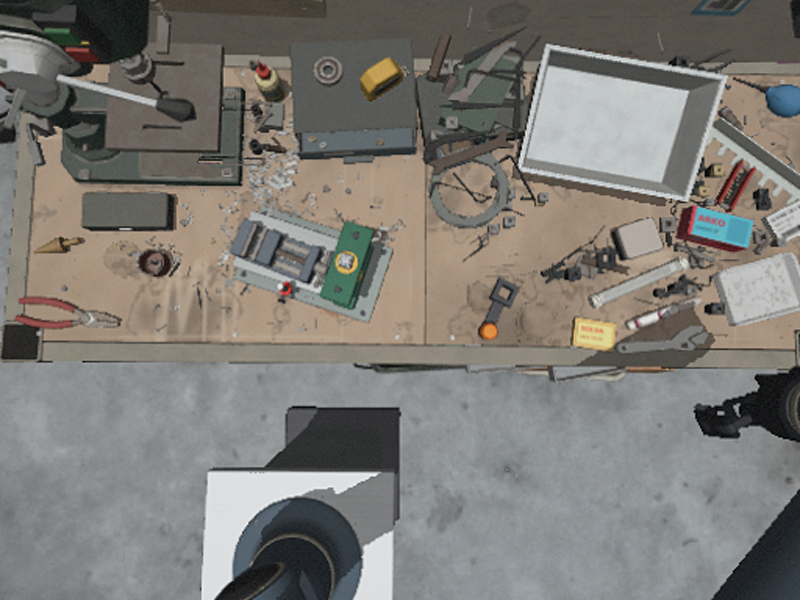

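The scene view shows the crank hub at about (350,430) with its grip at (317,395), and the stand near (420,270). In the top view the hub is at (503,291), the grip at (488,330), the shaft at (347,262) and the pointer at (286,291). Next, an enlarged crop.

```bash
python3 - <<'E'
from h import *
d=pickle.load(open('pics/top.pkl','rb'));im=d['image']
c=cv2.resize(im[120:232,145:345],(800,448),interpolation=cv2.INTER_CUBIC)
cv2.imwrite('pics/topc.png',c[:,:,::-1])
hsv=cv2.cvtColor(im,cv2.COLOR_RGB2HSV)
def blob(m,name,z,box):
    q=np.zeros_like(m);u0,v0,u1,v1=box;q[v0:v1,u0:u1]=m[v0:v1,u0:u1]
    v,u=np.nonzero(q);print(name,len(u),u.mean(),v.mean(),world(d,[[u.mean(),v.mean()]],z),np.median(cloud(d)[v,u],0))
org=cv2.inRange(hsv,(5,150,100),(20,255,255));blob(org,'grip',.0565,(295,195,335,225))
gr=cv2.inRange(hsv,(45,80,30),(80,255,255));blob(gr,'bridge',.185,(195,135,250,205))
v,u=np.nonzero(gr[135:205,195:250]);P=world(d,np.c_[u+195,v+135],.185);r=cv2.minAreaRect(P[:,:2].astype(np.float32)*1000);print(r)
br=cv2.inRange(hsv,(20,120,120),(35,255,255));blob(br,'collar',.188,(205,145,240,190))
red=cv2.inRange(hsv,(0,150,100),(4,255,255));blob(red,'ptr',.07,(170,170,195,200))
print(world(d,[[503/1.5625,291/1.5625]],.03))
C=cloud(d);dark=(C[:,:,2]>.015)&(C[:,:,2]<.045);v,u=np.nonzero(dark[165:205,300:345]);P=C[v+165,u+300];print(len(P),P.mean(0),cv2.minAreaRect(P[:,:2].astype(np.float32)*1000))
P=world(d,np.c_[u+300,v+165],.03);print(cv2.minAreaRect(P[:,:2].astype(np.float32)*1000))
E
```

```text
grip 88 312.4886363636364 211.5340909090909 [[ 0.38884761 -0.31505617  0.0565    ]] [ 0.38782022 -0.31514903  0.05594965]
bridge 868 222.45391705069125 170.08870967741936 [[ 0.47744979 -0.08769856  0.185     ]] [ 0.47252842 -0.08754655  0.18499596]
((479.7880859375, -88.11323547363281), (52.19989776611328, 121.16065979003906), 72.73716735839844)
collar 74 222.2972972972973 168.77027027027026 [[ 0.48007779 -0.08750844  0.188     ]] [ 0.47729237 -0.08926484  0.18814194]
ptr 27 183.0 184.96296296296296 [[0.45293059 0.02187649 0.07      ]] [0.45209851 0.01920827 0.07333176]
[[ 0.45809118 -0.34520101  0.03      ]]
171 [ 0.4576118  -0.34778639  0.02919291] ((447.88201904296875, -344.094970703125), (38.07829666137695, 60.94549560546875), 65.17402648925781)
((447.14105224609375, -342.92578125), (39.61268997192383, 62.24224090576172), 63.8179817199707)
```

View pics/topc.png

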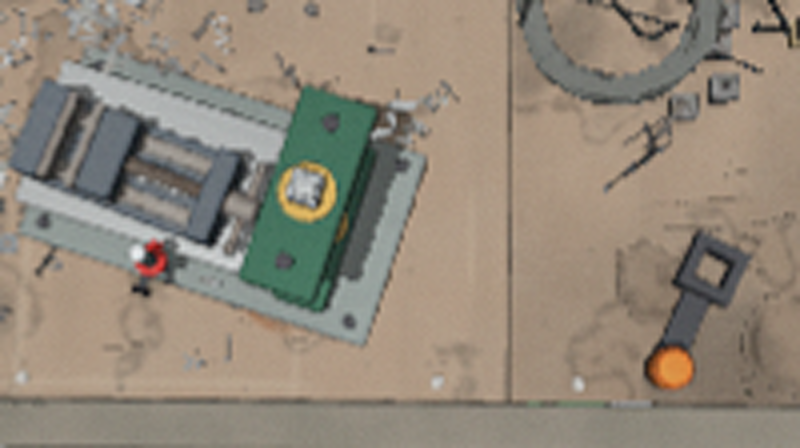

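The crop gives the hub centre at (712,269), the grip at (671,368) and the shaft at (306,186). The hub-to-grip distance comes out at 75 mm, as specified. Stand yaw is about -19°. Next I'll take close looks with the wrist camera over the crank and over the shaft.

```bash
python3 - <<'E'
from h import *
for y in np.arange(-3,3.2,.3): pass
# feasibility of the winding circle, various tool yaws
c=np.array([.4785,-.0885]);
for yaw in np.arange(-1.8,1.9,.4):
    bad=[round(np.degrees(a)) for a in np.arange(0,2*np.pi,np.pi/9) if robot.inverse_kinematics([c[0]+.075*np.cos(a),c[1]+.075*np.sin(a),.225],[np.pi,0,yaw]) is None]
    print(round(yaw,1),bad)
robot.goto([.43,-.335,.22],[np.pi,0,-.41])
d=snap('wrist','w1');print(robot.sense()['t'],np.round(-np.array(d['R']).T@d['t'],3))
robot.goto([.44,-.09,.40],[np.pi,0,-.34])
e=snap('wrist','w2');s=robot.sense();print(s['t'],np.round(-np.array(e['R']).T@e['t'],3),s['joint_pos'])
cv2.imwrite('pics/w12.png',np.hstack([cv2.resize(x['image'],(400,300),interpolation=cv2.INTER_AREA) for x in(d,e)])[:,:,::-1])
E
```

```text
-1.8 [160, 180, 200, 220, 240]
-1.4 [120, 140, 160, 180]
-1.0 []
-0.6 []
-0.2 []
0.2 []
0.6 []
1.0 []
1.4 []
1.8 []
1.3417 [ 0.506 -0.37   0.351]
2.5583 [ 0.518 -0.12   0.53 ] [ 2.44551255e-01 -9.08734278e-03 -1.31530463e-01  1.79164365e+00
 -1.05085927e-03  1.36136718e+00 -1.80050850e+00]
```

View pics/w12.png

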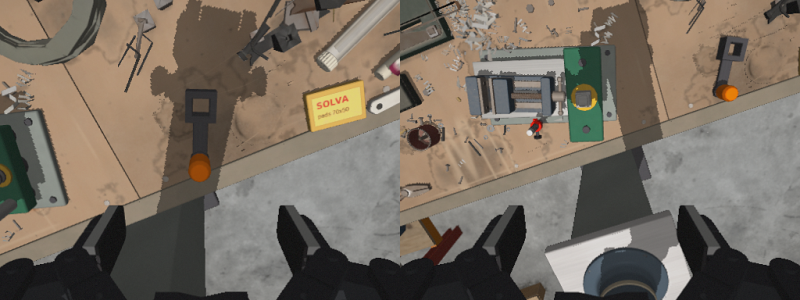

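In the left frame the crank hub is at (201,105) and the grip at (199,167). In the right frame the shaft end is at (185,97). I'll enlarge both.

```bash
python3 - <<'E'
from h import *
d=pickle.load(open('pics/w1.pkl','rb'));e=pickle.load(open('pics/w2.pkl','rb'))
a=cv2.resize(d['image'][100:240,210:310],(400,560),interpolation=cv2.INTER_CUBIC)
b=cv2.resize(e['image'][94:164,212:262],(400,560),interpolation=cv2.INTER_CUBIC)
cv2.imwrite('pics/z12.png',np.hstack([a,b])[:,:,::-1])
C=cloud(d)
v,u=np.nonzero((C[:,:,2]>.022)&(C[:,:,2]<.036)&(C[:,:,0]>.42)&(abs(C[:,:,1]+.345)<.05));
P=world(d,np.c_[u,v],.03)[:,:2]*1000;print('hub',len(u),cv2.minAreaRect(P.astype(np.float32)),C[v,u,2].mean())
hsv=cv2.cvtColor(d['image'],cv2.COLOR_RGB2HSV);m=(hsv[:,:,0]<20)&(hsv[:,:,1]>150)&(C[:,:,2]>.052)&(C[:,:,2]<.06)
v,u=np.nonzero(m);P=world(d,np.c_[u,v],.0565)[:,:2]*1000;print('grip',len(u),cv2.minEnclosingCircle(P.astype(np.float32)))
C=cloud(e);N=(abs(C[:,:,0]-.48)<.03)&(abs(C[:,:,1]+.09)<.03)
for lo,hi,z in((.212,.2195,None),(.205,.2195,None),(.1866,.19,.188)):
    v,u=np.nonzero(N&(C[:,:,2]>lo)&(C[:,:,2]<hi));P=C[v,u]
    print(lo,len(u),P.mean(0) if len(u) else 0,cv2.minAreaRect(P[:,:2].astype(np.float32)*1000) if len(u) else 0)
v,u=np.nonzero((C[:,:,2]>.18)&(C[:,:,2]<.187)&(abs(C[:,:,0]-.48)<.1)&(abs(C[:,:,1]+.09)<.1));P=world(e,np.c_[u,v],.185);print('bridge',cv2.minAreaRect(P[:,:2].astype(np.float32)*1000))
E
```

```text
hub 2230 ((506.77374267578125, -333.3176574707031), (149.96934509277344, 74.64879608154297), 3.2900938987731934) 0.029172757097139634
grip 510 ((391.8624572753906, -317.99224853515625), 12.949467658996582)
0.212 267 [ 0.48372274 -0.08537744  0.2150486 ] ((483.665283203125, -85.23036193847656), (14.836135864257812, 14.778326034545898), 70.29208374023438)
0.205 388 [ 0.48398197 -0.08568661  0.21335778] ((483.46527099609375, -85.08614349365234), (18.081087112426758, 18.109149932861328), 72.08175659179688)
0.1866 464 [ 0.48513456 -0.08673246  0.18785043] ((479.2803649902344, -83.15840148925781), (34.62766647338867, 64.96441650390625), 74.59232330322266)
bridge ((483.81744384765625, -85.41493225097656), (45.613834381103516, 119.09893035888672), 72.49383544921875)
```

View pics/z12.png

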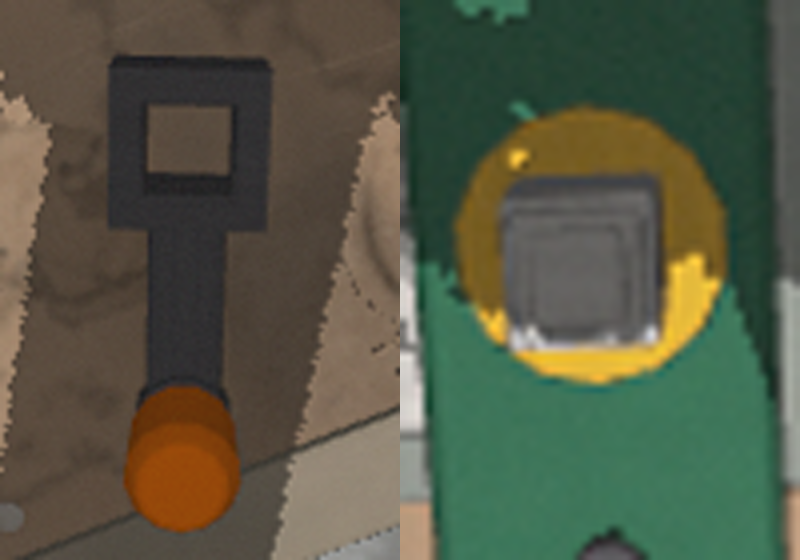

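```bash
python3 - <<'E'
from h import *
d=pickle.load(open('pics/w1.pkl','rb'));e=pickle.load(open('pics/w2.pkl','rb'))
f=lambda L:[[210+(x-1.5)/4,100+(y-1.5)/4] for x,y in L]
W=world(d,f([(110,71),(271,71),(268,230),(109,229)]),.03);print(W,W.mean(0),[np.linalg.norm(W[i]-W[i-1]) for i in range(4)])
print(np.arctan2(*(W[1]-W[0])[1::-1]),np.arctan2(*(W[3]-W[0])[1::-1]))
S=world(d,f([(146,105),(233,105)]),.03);print(S)
A=world(d,f([(150,240),(227,240),(149,370),(223,370)]),.01);print(A,np.arctan2(*((A[2]+A[3]-A[0]-A[1])[1::-1])))
g=np.array([.39186,-.318]);print(np.arctan2(*((g-W.mean(0)[:2])[::-1])),np.linalg.norm(g-W.mean(0)[:2]))
E
```

```text
[[ 0.48170105 -0.33917074  0.03      ]
 [ 0.46690315 -0.37315688  0.03      ]
 [ 0.43271931 -0.35825866  0.03      ]
 [ 0.44811121 -0.32352537  0.03      ]] [ 0.45735868 -0.34852791  0.03      ] [np.float64(0.037054757148143665), np.float64(0.03706798387360402), np.float64(0.037289294586453754), np.float64(0.03799094249155315)]
-1.981451278930407 2.705696418600782
[[ 0.47132251 -0.34360429  0.03      ]
 [ 0.46326322 -0.36211297  0.03      ]]
[[ 0.43776488 -0.32903009  0.01      ]
 [ 0.42994243 -0.34699163  0.01      ]
 [ 0.40604765 -0.31457226  0.01      ]
 [ 0.39828611 -0.33239078  0.01      ]] 2.711667825940179
2.705443757620457 0.07226361903375773
```

```bash
python3 - <<'E'
from h import *
th=2.708-np.pi; o=[np.pi,0,th]; h=[.458,-.3487]
robot.goto([*h,.12],o); robot.move_straight([*h,.015],vel=.12)
s=robot.sense();print(s['t'],s['tcp_pos'],s['wrist_force'])
robot.grip(0.0,60); s=robot.sense();print(s['opening'],s['gripper_force'],s['wrist_force'],s['tcp_pos'],s['t'])
robot.move_straight([*h,.12],vel=.15); s=robot.sense();print(s['opening'],s['wrist_force'],s['torque'])
robot.move_straight([.458,-.3487,.30],vel=.2)
w=snap('wrist','w3');snap('top','t3');print(robot.sense()['t'],robot.sense()['tcp_pos'])
cv2.imwrite('pics/w3.png',cv2.resize(w['image'],(800,600),interpolation=cv2.INTER_CUBIC)[:,:,::-1])
E
```

```text
5.0083 [ 0.45852926 -0.34908805  0.01570408] [-0.43529699  0.235778    1.1880568 ]
0.43044198065350703 62.888113372027874 [0.62228527 0.45484191 4.99690315] [ 0.45852035 -0.34896243  0.0157171 ] 5.5083
0.4331545931560092 [-0.07578342  0.58172994 -3.37671074] [-0.06716695 -0.08556091  0.02379656]
7.5083 [ 0.45732918 -0.34820635  0.29819562]
```

View pics/w3.png

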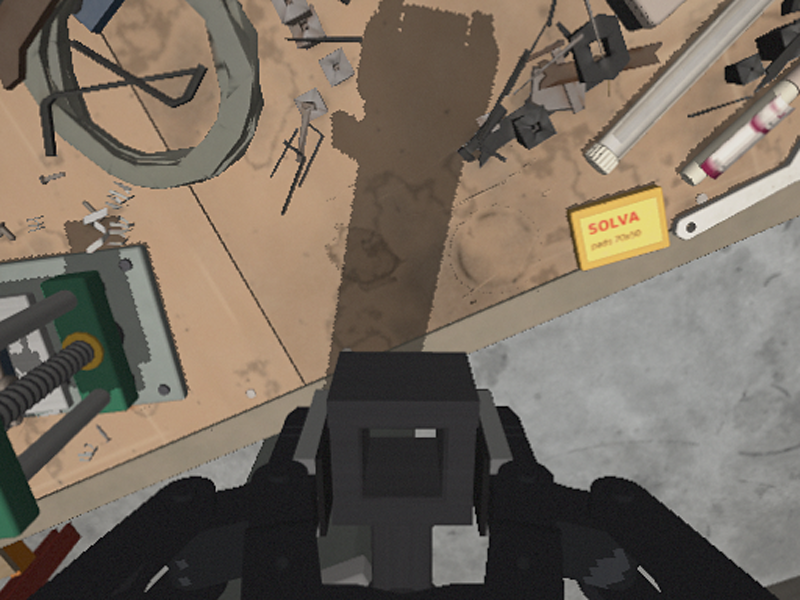

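The crank is held squarely. The hub's top face corners are at about (329,402), (480,402), (473,523) and (332,523), and the socket spans (362..449, 429..497). I'll compute the socket axis relative to the TCP.

```bash
python3 - <<'E'
from h import *
d=pickle.load(open('pics/w3.pkl','rb'));tcp=np.array([.45733,-.34821,.2982]);th=2.708-np.pi
C=cloud(d)
def show(n,L,z):
    W=world(d,[[x/1.5625-.18,y/1.5625-.18] for x,y in L],z)-tcp
    c,s=np.cos(th),np.sin(th);M=np.array([[c,s],[-s,c]]);Q=W[:,:2]@M.T;print(n,np.round(Q*1000,1).tolist(),np.round(Q.mean(0)*1000,2))
zt=[C[int(y/1.5625),int(x/1.5625),2] for x,y in((345,450),(463,450),(405,415),(345,510),(460,510))];print(np.array(zt)-tcp[2])
z=np.median(zt)
show('hub',[(329,402),(480,402),(476,525),(328,525)],z)
show('sock',[(362,429),(448,429),(442,497),(363,497)],z)
m=(abs(C[:,:,2]-z)<.006)&(np.linalg.norm(C[:,:,:2]-tcp[:2],axis=2)<.04)
g=d['image'].sum(2);
# front edge of hub top: gradient column profile
col=d['image'][240:350,225:232].mean((1,2));print(np.round(col[10:30]),np.round(col[80:110]))
col=C[240:350,228,2]-tcp[2];print(np.round(col[10:35],3),np.round(col[80:110],3))
r=C[280,200:315,2]-tcp[2];print(np.round(r[5:20],3),np.round(r[95:115],3))
s=robot.sense();print(s['tcp_pos'],s['tcp_rot'])
E
```

```text
[0.01397163 0.01394376 0.01345158 0.01408396 0.01382906]
hub [[17.7, 17.5], [17.7, -19.8], [-20.0, -20.6], [-20.0, 19.5]] [-1.13 -0.83]
sock [[10.0, 9.6], [10.0, -12.1], [-10.8, -11.1], [-10.8, 9.8]] [-0.38 -0.97]
[38. 39. 39. 37. 37. 37. 43. 51. 51. 51. 50. 49. 49. 50. 49. 49. 50. 49.
 50. 51.] [48. 50. 49. 48. 48. 49. 50. 49. 49. 49. 49. 49. 49. 49. 48. 48. 54. 58.
 57. 56. 56. 57. 56. 56. 55. 56. 55. 56. 56. 56.]
[0.009 0.009 0.01  0.012 0.013 0.014 0.014 0.014 0.014 0.014 0.015 0.014
 0.015 0.014 0.013 0.014 0.014 0.014 0.014 0.014 0.015 0.015 0.013 0.014
 0.015] [ 0.015  0.014  0.014  0.014  0.014  0.015  0.014  0.014  0.015  0.015
  0.015  0.014  0.014  0.014  0.015  0.014  0.015 -0.434 -0.431 -0.428
 -0.424 -0.42  -0.418 -0.417 -0.412 -0.409 -0.409 -0.405 -0.403 -0.402]
[0.018 0.019 0.018 0.019 0.019 0.016 0.014 0.015 0.015 0.014 0.014 0.014
 0.015 0.014 0.014] [0.015 0.014 0.014 0.014 0.014 0.014 0.014 0.014 0.015 0.014 0.016 0.018
 0.018 0.018 0.019 0.019 0.019 0.019 0.019 0.019]
[ 0.45732918 -0.34820635  0.29819562] [-3.14121734  0.00340938 -0.43357604]
```

```bash
cat >> h.py <<'E'
def settle(p,o,vel=.1,n=2):
    """go straight to p, correcting the measured steady error"""
    p=np.array(p,float);c=p.copy()
    for i in range(n):
        robot.move_straight(c,vel=vel,attitude=o);robot.sleep(.15)
        err=p-robot.sense()['tcp_pos'];c=c+err
    robot.move_straight(c,vel=vel,attitude=o);robot.sleep(.1)
    return c
E
python3 - <<'E'
from h import *
o=[np.pi,0,-.312];T=np.array([.4844,-.0845])
robot.goto([*T,.30],o);c=settle([*T,.245],o)
s=robot.sense();print(s['t'],s['tcp_pos'],s['tcp_rot'],s['wrist_force']);snap('wrist','w4')
off=c-np.array([*T,.245])
hit=robot.move_straight([c[0],c[1],.2035+off[2]],vel=.05,contact_N=8)
s=robot.sense();print(hit,s['t'],s['tcp_pos'],s['wrist_force'],s['torque'],off)
w=snap('wrist','w5')
cv2.imwrite('pics/w5.png',np.hstack([cv2.resize(pickle.load(open(f'pics/{n}.pkl','rb'))['image'][230:384,180:340],(400,385),interpolation=cv2.INTER_CUBIC) for n in('w4','w5')])[:,:,::-1])
E
```

```text
10.1417 [ 0.48439947 -0.08452409  0.24491825] [-3.14155337e+00 -1.92088061e-05 -3.12018165e-01] [-0.63231836 -0.47200935 -3.89520044]
True 10.9917 [ 0.48372648 -0.08445108  0.20363759] [-1.22210418  0.17173597  4.31849869] [ 0.0186751  -0.0125065  -0.00203722] [-2.70111443e-05 -2.60177972e-05 -9.01399428e-05]
```

View pics/w5.png

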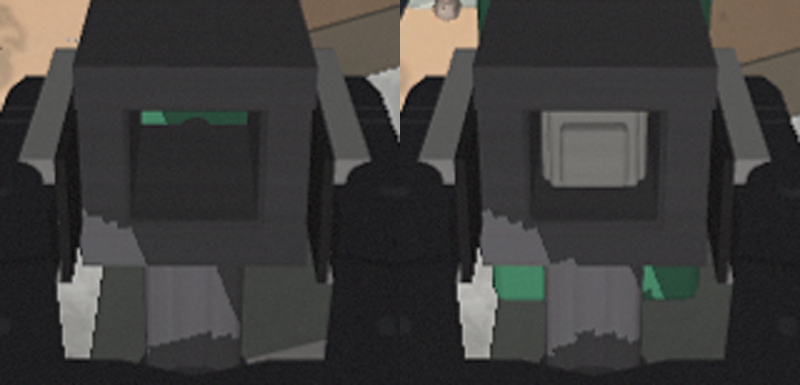

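Seated: the TCP is at 0.2036, so the underside is at 0.188, and the square shows in the socket. Next I'll read the pointer height relative to the plate from the stored frames.

```bash
python3 - <<'E'
from h import *
th=-.312;R=np.array([[np.cos(th),np.sin(th)],[-np.sin(th),np.cos(th)]])
ax=np.array([.4836,-.0850])
e=pickle.load(open('pics/w2.pkl','rb'));ims=[]
for n in('w2','top','scene'):
    d=pickle.load(open(f'pics/{n}.pkl','rb'));C=cloud(d)
    L=(C[:,:,:2]-ax)@R.T+np.array([0,-.075])   # stand frame
    hsv=cv2.cvtColor(d['image'],cv2.COLOR_RGB2HSV)
    ok=(d['range_z']>0)&(abs(L[:,:,0]+.055)<.03)&(abs(L[:,:,1]-.02)<.03)&(C[:,:,2]>.05)&(C[:,:,2]<.13)
    red=ok&(hsv[:,:,1]>130)&((hsv[:,:,0]<6)|(hsv[:,:,0]>174))
    v,u=np.nonzero(red);P=np.c_[L[v,u],C[v,u,2]]*1000
    pl=(d['range_z']>0)&(abs(L[:,:,0]+.041)<.004)&(L[:,:,1]>-.02)&(L[:,:,1]<.1)&(abs(C[:,:,2]-.045)<.006)
    print(n,len(u),'plate z',pl.sum(),np.median(C[pl][:,2]) if pl.any() else 0)
    o=np.argsort(-P[:,2]);print(np.round(np.c_[u,v,P][o][:40:1],1).tolist())
    if len(u):
        a,b=int(u.mean()),int(v.mean());ims.append(cv2.resize(d['image'][b-20:b+20,a-13:a+13],(260,400),interpolation=cv2.INTER_CUBIC))
cv2.imwrite('pics/ptr.png',np.hstack(ims)[:,:,::-1])
E
```

```text
w2 130 plate z 150 0.04495141131802128
[[173.0, 167.0, -63.1, 14.6, 98.5], [173.0, 168.0, -65.0, 15.3, 96.4], [174.0, 167.0, -65.2, 15.4, 90.1], [175.0, 165.0, -63.7, 15.0, 85.5], [176.0, 164.0, -63.6, 14.8, 80.2], [177.0, 162.0, -61.9, 14.2, 76.2], [180.0, 162.0, -62.0, 10.2, 76.0], [170.0, 157.0, -54.7, 23.0, 76.0], [167.0, 159.0, -57.3, 27.3, 76.0], [177.0, 163.0, -63.3, 14.4, 75.9], [175.0, 157.0, -54.9, 16.2, 75.9], [168.0, 159.0, -57.4, 26.0, 75.9], [179.0, 161.0, -60.6, 11.4, 75.8], [176.0, 168.0, -70.3, 16.6, 75.6], [178.0, 162.0, -62.1, 13.0, 75.3], [178.0, 157.0, -55.2, 12.3, 75.3], [175.0, 166.0, -67.5, 17.7, 75.3], [177.0, 158.0, -56.5, 13.8, 75.3], [177.0, 166.0, -67.6, 15.0, 75.2], [171.0, 155.0, -52.2, 21.5, 75.2], [179.0, 162.0, -62.2, 11.7, 75.2], [180.0, 161.0, -60.8, 10.2, 75.2], [169.0, 156.0, -53.5, 24.4, 75.2], [177.0, 160.0, -59.3, 14.1, 75.2], [179.0, 159.0, -58.0, 11.3, 75.2], [171.0, 156.0, -53.6, 21.7, 75.1], [177.0, 159.0, -58.0, 14.0, 75.0], [168.0, 158.0, -56.2, 26.1, 75.0], [175.0, 156.0, -53.8, 16.3, 75.0], [170.0, 158.0, -56.3, 23.4, 75.0], [169.0, 15
[... 820 characters left out ...]
, 17.2, 73.9], [183.0, 186.0, -64.6, 15.7, 73.7], [184.0, 187.0, -66.2, 12.4, 73.3], [181.0, 186.0, -66.3, 20.6, 73.3], [180.0, 186.0, -67.1, 23.0, 73.3], [185.0, 186.0, -63.0, 10.9, 73.3], [184.0, 183.0, -56.5, 15.9, 73.3], [182.0, 181.0, -53.3, 22.6, 73.2], [185.0, 185.0, -60.6, 11.8, 73.1], [183.0, 187.0, -67.0, 15.0, 72.7], [184.0, 181.0, -51.6, 17.9, 72.4], [186.0, 185.0, -59.7, 9.5, 72.4], [185.0, 187.0, -65.4, 10.2, 72.1], [183.0, 188.0, -69.5, 14.3, 71.9], [186.0, 184.0, -57.3, 10.5, 71.7], [183.0, 180.0, -49.9, 21.4, 71.2], [181.0, 188.0, -71.1, 19.3, 70.9], [180.0, 187.0, -69.4, 22.8, 70.0], [182.0, 188.0, -70.2, 17.1, 69.9], [186.0, 186.0, -62.1, 9.2, 69.7]]
scene 0 plate z 0 0
[]
```

View pics/ptr.png

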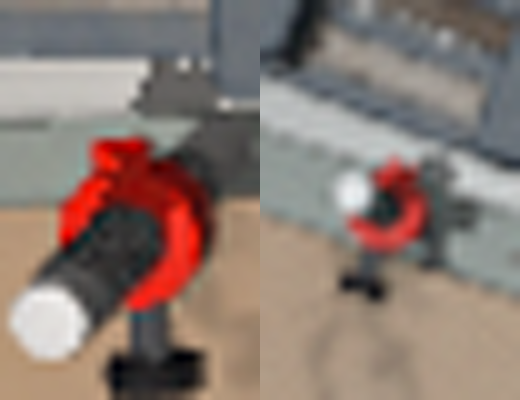

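```bash
cat >> h.py <<'E'
AX=np.array([.4838,-.0846]);O=[np.pi,0,-.312];ZG=.224
def gp(a,z=ZG,r=.075): return np.array([AX[0]+r*np.cos(a),AX[1]+r*np.sin(a),z])
def wind(a0,a1,step=np.radians(15),vel=.15,off=np.zeros(3)):
    n=max(1,int(np.ceil(abs(a1-a0)/step)));F=[]
    for a in np.linspace(a0,a1,n+1)[1:]:
        robot.move_straight(gp(a)+off,vel=vel,attitude=O);s=robot.sense()
        F.append(np.r_[s['tcp_pos']-gp(a),s['wrist_force']])
    return np.array(F)
E
python3 - <<'E'
from h import *
robot.grip(.62); p=robot.sense()['tcp_pos']
robot.move_straight([p[0],p[1],.295],vel=.2)
a=np.pi-.312
robot.goto(gp(a,.295),O); c=settle(gp(a),O,vel=.12,n=1);off=c-gp(a)
s=robot.sense();print(s['t'],s['tcp_pos']-gp(a),s['wrist_force'],off)
robot.grip(0,40);s=robot.sense();print(s['opening']*85,s['wrist_force'],s['t'])
F=wind(a,a-np.pi/2,off=off);np.set_printoptions(suppress=True,precision=4);print(F);s=robot.sense();print(s['t'],s['opening']*85)
snap('wrist','w6');snap('scene','s6');snap('top','t6')
d=pickle.load(open('pics/t6.pkl','rb'));w=pickle.load(open('pics/w6.pkl','rb'))
cv2.imwrite('pics/t6.png',np.hstack([cv2.resize(d['image'][120:220,145:275],(400,308),interpolation=cv2.INTER_CUBIC),cv2.resize(w['image'],(400,308))])[:,:,::-1])
E
```

```text
13.5917 [-6.49135498e-04  7.67812342e-05 -5.99693690e-04] [-0.28674623  0.36707587 -0.30912608] [-6.90101268e-04  6.25555628e-05 -7.72349980e-04]
26.753668275031828 [-0.34082408  0.10786984  1.40903555] 13.9333
[[ 0.0002 -0.     -0.0006  1.7191 -0.785  -1.5228]
 [-0.0003 -0.0004 -0.0006  1.641  -2.353   1.1431]
 [-0.0007 -0.0003 -0.0006  0.2574 -1.4093  3.918 ]
 [-0.0007 -0.     -0.0003  0.0199 -0.0277  6.4102]
 [-0.0006  0.0002  0.0001  0.7163  0.1002  7.7548]
 [-0.0003  0.0005  0.0004  1.0495  0.3917  8.9886]]
15.6333 26.422945955352073
```

View pics/t6.png

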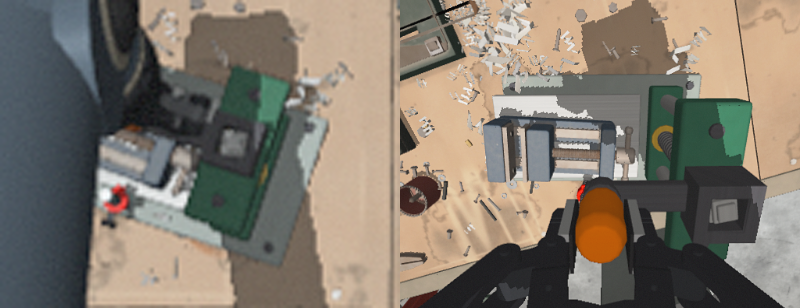

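The crank is seated and turning with the screw, and the tool pushes it slightly down. I'll keep winding to about 2.2 turns and then measure.

```bash
cat >> h.py <<'E'
def meas(n,f):
    """heights of plate (strip near front edge) and red pointer top in one frame"""
    d=snap(n,f);C=cloud(d);th=-.312;R=np.array([[np.cos(th),np.sin(th)],[-np.sin(th),np.cos(th)]])
    L=(C[:,:,:2]-AX)@R.T+np.array([0,-.075]);hsv=cv2.cvtColor(d['image'],cv2.COLOR_RGB2HSV);z=C[:,:,2]
    isred=(hsv[:,:,1]>130)&((hsv[:,:,0]<6)|(hsv[:,:,0]>174))
    red=isred&(abs(L[:,:,0]+.058)<.014)&(abs(L[:,:,1]-.02)<.014)&(z>.065)&(z<.08)
    tip=red&(L[:,:,0]>-.054)
    pl=(abs(L[:,:,0]+.041)<.005)&(L[:,:,1]>-.03)&(L[:,:,1]<.1)&(z>.044)&(z<.085)&~isred&(hsv[:,:,1]<60)
    f=lambda m:(int(m.sum()),round(1e3*float(np.median(z[m])),2),round(1e3*float(z[m].std()),2)) if m.any() else 0
    print('plate',f(pl),'red',f(red),'tip',f(tip))
E
python3 - <<'E'
from h import *
np.set_printoptions(suppress=True,precision=4)
a=np.pi-.312;off=np.array([-.0007,0,-.0012])
F=wind(a-np.pi/2,a-13.85,off=off,step=np.radians(18),vel=.18);print(F[::5],abs(F[:,3:]).max(0));s=robot.sense();print(s['t'],s['opening']*85)
meas('wrist','w7');meas('top','t7');meas('scene','s7')
E
```

```text
[[ 0.0003  0.0008  0.0002  1.1137  1.0576  7.708 ]
 [ 0.0003 -0.0018  0.0008  2.9643 -3.195   7.8471]
 [-0.0012  0.0012 -0.     -0.326   0.0481  6.7653]
 [-0.0003 -0.0009 -0.0014  4.2594 -1.5136  2.4193]
 [-0.0004  0.0009 -0.0002  1.2711  2.8312 10.8369]
 [ 0.0002 -0.0026  0.0006  6.0057 -3.278   9.2403]
 [-0.0022  0.0011 -0.0003 -0.2323  1.7334  9.871 ]
 [ 0.0003 -0.0002 -0.001   6.2139 -1.791   1.2918]] [ 7.0013  4.449  10.9357]
26.7833 26.786242451779184
plate (415, 71.43, 6.2) red (263, 73.78, 1.97) tip (83, 72.94, 2.11)
plate (72, 71.7, 3.78) red (29, 73.96, 2.03) tip (5, 73.24, 0.87)
plate (9, 83.6, 1.25) red 0 tip 0
```

```bash
python3 - <<'E'
from h import *
th=-.312;R=np.array([[np.cos(th),np.sin(th)],[-np.sin(th),np.cos(th)]])
for n in('w2','w6','w7','top','t6','t7'):
    d=pickle.load(open(f'pics/{n}.pkl','rb'));C=cloud(d);z=C[:,:,2]*1e3
    L=(C[:,:,:2]-AX)@R.T+np.array([0,-.075]);hsv=cv2.cvtColor(d['image'],cv2.COLOR_RGB2HSV)
    isred=(hsv[:,:,1]>130)&((hsv[:,:,0]<6)|(hsv[:,:,0]>174))
    for nm,m in(('red',isred&(abs(L[:,:,0]+.058)<.016)&(abs(L[:,:,1]-.02)<.016)),('plate',(abs(L[:,:,0]+.042)<.006)&(L[:,:,1]>-.03)&(L[:,:,1]<.1)&~isred)):
        h,b=np.histogram(z[m],np.arange(42,80,1.));k=h.argmax();q=m&(abs(z-b[k]-.5)<1.8);q2=m&(abs(z-np.median(z[q]))<1.8)
        print(n,nm,m.sum(),'mode',round(np.median(z[q2]),2),round(z[q2].mean(),2),q2.sum(),dict(zip(b[h>0].astype(int).tolist(),h[h>0].tolist())))
E
```

```text
Traceback (most recent call last):
IndexError: boolean index did not match indexed array along axis 0; size of axis is 38 but size of corresponding boolean axis is 37
```

```bash
cat > an.py <<'E'
from h import *
import sys
th=-.312;R=np.array([[np.cos(th),np.sin(th)],[-np.sin(th),np.cos(th)]])
for n in sys.argv[1:]:
    d=pickle.load(open(f'pics/{n}.pkl','rb'));C=cloud(d);z=C[:,:,2]*1e3
    L=(C[:,:,:2]-AX)@R.T+np.array([0,-.075]);hsv=cv2.cvtColor(d['image'],cv2.COLOR_RGB2HSV)
    isred=(hsv[:,:,1]>130)&((hsv[:,:,0]<6)|(hsv[:,:,0]>174))
    r0=isred&(abs(L[:,:,0]+.058)<.016)&(abs(L[:,:,1]-.02)<.016)
    for nm,m in(('red',r0),('tip',r0&(L[:,:,0]>-.0535)),('plate',(abs(L[:,:,0]+.042)<.006)&(L[:,:,1]>-.03)&(L[:,:,1]<.1)&~isred)):
        h,b=np.histogram(z[m],np.arange(42,81,1.));k=h.argmax();q=m&(abs(z-b[k]-.5)<1.8);q2=m&(abs(z-np.median(z[q]))<1.8)
        print(n,nm,m.sum(),'mode',round(np.median(z[q2]),2),round(z[q2].mean(),2),q2.sum(),dict(zip(b[:-1][h>0].astype(int).tolist(),h[h>0].tolist())))
E
python3 an.py w2 w6 w7 top t6 t7
```

```text
w2 red 130 mode 73.97 74.03 97 {65: 2, 66: 3, 68: 3, 69: 3, 70: 4, 71: 5, 72: 9, 73: 42, 74: 31, 75: 21, 76: 2}
w2 tip 29 mode 73.56 73.48 22 {65: 1, 66: 1, 69: 1, 70: 2, 71: 3, 72: 4, 73: 13, 74: 3, 75: 1}
w2 plate 484 mode 44.9 44.89 314 {42: 2, 43: 44, 44: 133, 45: 111, 46: 34, 47: 3, 48: 1, 50: 1, 56: 6, 57: 20, 58: 41, 59: 15, 60: 3, 61: 1, 62: 2, 70: 3, 76: 1, 77: 2, 78: 4, 79: 11}
w6 red 120 mode 73.9 73.8 93 {63: 3, 65: 1, 66: 4, 68: 2, 69: 2, 70: 3, 71: 9, 72: 15, 73: 39, 74: 37, 75: 3}
w6 tip 36 mode 73.09 73.09 29 {66: 1, 68: 1, 70: 3, 71: 6, 72: 9, 73: 10, 74: 5, 75: 1}
w6 plate 515 mode 47.38 47.38 327 {45: 6, 46: 81, 47: 189, 48: 50, 49: 4, 59: 11, 60: 53, 61: 78, 62: 21, 63: 1, 78: 1, 79: 3}
w7 red 274 mode 73.88 73.84 223 {63: 1, 64: 2, 65: 2, 66: 8, 67: 3, 68: 2, 69: 7, 70: 4, 71: 10, 72: 37, 73: 94, 74: 81, 75: 14, 76: 1}
w7 tip 72 mode 73.11 73.16 64 {64: 2, 66: 1, 67: 1, 69: 2, 70: 2, 71: 7, 72: 21, 73: 24, 74: 12}
w7 plate 810 mode 70.96 70.94 444 {69: 33, 70: 202, 71: 188, 72: 23, 73: 1}
top red 32 mode 73.27 73.13 18 {69: 3, 70: 1, 71: 3, 72: 4, 73: 10, 74: 2, 
[... 185 characters left out ...]
50: 1, 52: 1, 54: 2, 56: 3, 57: 3, 58: 7, 59: 7, 60: 3, 61: 1, 62: 1, 74: 3, 77: 1, 78: 1, 79: 2}
t6 red 33 mode 73.78 73.56 17 {68: 1, 70: 2, 72: 6, 73: 5, 74: 6, 75: 5, 76: 3, 78: 2}
t6 tip 6 mode 72.18 72.56 3 {72: 2, 73: 1, 74: 1, 75: 1, 76: 1}
t6 plate 515 mode 48.16 48.08 71 {43: 3, 44: 2, 45: 15, 46: 21, 47: 18, 48: 22, 49: 15, 50: 2, 51: 3, 52: 1, 54: 1, 57: 1, 58: 4, 60: 8, 61: 4, 63: 1, 64: 1, 68: 1, 70: 1, 73: 1, 79: 1}
t7 red 32 mode 73.38 73.73 17 {69: 1, 70: 1, 71: 3, 72: 3, 73: 9, 74: 3, 75: 5, 77: 3, 78: 1}
t7 tip 5 mode 73.24 73.06 5 {71: 1, 72: 1, 73: 2, 74: 1}
t7 plate 528 mode 70.63 70.73 52 {66: 1, 67: 1, 68: 5, 69: 12, 70: 19, 71: 15, 72: 17, 73: 6, 74: 4, 75: 1, 77: 2}
```

```bash
python3 - <<'E'
from h import *
a=np.pi-.312;off=np.array([-.0007,0,-.0012])
F=wind(a-13.85,a-14.85,off=off)
robot.grip(.6);p=robot.sense()['tcp_pos']
print(robot.sense()['t'],p-gp(a-14.85))
robot.move_straight([p[0],p[1],.30],vel=.25)
for P in([.435,.046,.21],[.445,.046,.21],[.455,.046,.22]):
    try: robot.goto(P,O);break
    except robot.IKError: print('ik',P)
robot.sleep(.1)
d=snap('wrist','w8');snap('wrist','w9');print(robot.sense()['t'],robot.sense()['tcp_pos'],robot.sense()['wrist_force'])
q=proj(d,[.4635,.0218,.074])[0];print(q)
u,v=int(q[0]),int(q[1])
cv2.imwrite('pics/w8.png',cv2.resize(d['image'][max(0,v-38):v+37,max(0,u-50):u+50],(800,600),interpolation=cv2.INTER_CUBIC)[:,:,::-1])
E
python3 an.py w8 w9
```

```text
28.3917 [-0.00221182 -0.00020977 -0.00227728]
29.7667 [0.43660952 0.04528387 0.21064696] [-0.17403146 -0.39332487  0.49133874]
[274.51231523 146.20712035]
w8 red 311 mode 73.86 73.84 266 {63: 1, 65: 1, 66: 1, 67: 3, 68: 1, 69: 2, 70: 6, 71: 10, 72: 36, 73: 116, 74: 94, 75: 26, 76: 3, 79: 1}
w8 tip 75 mode 73.41 73.41 65 {63: 1, 65: 1, 69: 2, 70: 3, 71: 5, 72: 15, 73: 30, 74: 16, 75: 1, 76: 1}
w8 plate 1909 mode 72.72 72.73 1280 {70: 15, 71: 173, 72: 654, 73: 409, 74: 44, 75: 1}
w9 red 307 mode 74.05 74.02 261 {63: 1, 64: 2, 65: 1, 67: 2, 68: 4, 69: 3, 70: 2, 71: 11, 72: 44, 73: 92, 74: 109, 75: 27}
w9 tip 74 mode 72.78 72.91 62 {63: 1, 65: 1, 68: 1, 69: 2, 71: 7, 72: 30, 73: 18, 74: 12, 75: 2}
w9 plate 1895 mode 72.78 72.78 1261 {70: 7, 71: 159, 72: 633, 73: 428, 74: 43, 75: 1}
```

```bash
python3 - <<'E'
from h import *
D=[robot.grab_frame('wrist') for _ in range(16)];d=dict(D[0]);
Z=np.array([x['range_z'] for x in D]);d['range_z']=np.median(Z,0);pickle.dump(d,open('pics/w10.pkl','wb'))
print(robot.sense()['t'])
C=cloud(d);th=-.312;R=np.array([[np.cos(th),np.sin(th)],[-np.sin(th),np.cos(th)]])
L=((C[:,:,:2]-AX)@R.T+np.array([0,-.075]))*1e3;z=C[:,:,2]*1e3
hsv=cv2.cvtColor(d['image'],cv2.COLOR_RGB2HSV);isred=(hsv[:,:,1]>130)&((hsv[:,:,0]<6)|(hsv[:,:,0]>174))
m=isred&(abs(L[:,:,0]+58)<16)&(abs(L[:,:,1]-20)<16)
for x in range(-74,-42):
    q=m&(abs(L[:,:,0]-x-.5)<=.5)
    if q.any(): print(x,np.round(np.sort(z[q])[::-1],1)[:24], 'y',np.round([L[q][:,1].min(),L[q][:,1].max()],0))
for x in range(-52,-34,2):
    q=(abs(L[:,:,0]-x-1)<=1)&(L[:,:,1]>-20)&(L[:,:,1]<80)&~isred&(z>65)
    print('pl',x,q.sum(),np.round(np.percentile(z[q],[10,50,90]),2) if q.any() else 0)
v,u=np.nonzero(m);u0,v0=int(u.mean()),int(v.mean());print(u0,v0)
cv2.imwrite('pics/w10.png',cv2.resize(d['image'][v0-24:v0+24,u0-32:u0+32],(800,600),interpolation=cv2.INTER_CUBIC)[:,:,::-1])
E
```

```text
30.5667
-69 [74.6] y [23. 23.]
-68 [75.1 74.5] y [23. 24.]
-67 [74.4 74.4] y [24. 25.]
-66 [74.8 74.6 74.6 74.6 74.4 74.3] y [24. 27.]
-65 [75.  75.  74.9 74.8 74.8 74.5 74.5 74.4 74.4] y [11. 27.]
-64 [75.2 74.9 74.8 74.6 74.6 74.5 74.3] y [11. 27.]
-63 [76.  75.1 75.1 74.9 74.9 74.9 74.8 74.5] y [11. 27.]
-62 [75.  74.9 74.8 74.8 74.8 74.8 74.7 74.1 73.9] y [10. 28.]
-61 [75.6 75.  74.9 74.9 74.8 74.8 74.8 74.7 74.7 74.7 74.6 74.6 74.6 74.5
 74.5 74.5 74.4 74.3] y [10. 28.]
-60 [76.1 75.3 75.2 74.8 74.7 74.7 74.7 74.7 74.6 74.5 74.5 74.1] y [11. 28.]
-59 [105.9  76.5  75.   74.9  74.8  74.8  74.8  74.7  74.6  74.4  74.4  73.9] y [11. 28.]
-58 [111.4 107.2 100.8  95.2  90.3  80.6  75.9  75.1  75.   74.9  74.8  74.6
  74.6  74.5  74.5  74.5  74.4  73.7  72.8  69.3] y [11. 28.]
-57 [107.  106.  105.7 100.6  95.8  91.2  86.1  85.5  81.2  75.9  75.8  75.3
  75.   75.   74.9  74.9  74.9  74.9  74.9  74.9  74.7  74.7  74.7  74.7] y [11. 28.]
-56 [91.3 85.9 83.3 81.2 81.2 80.6 79.8 79.6 77.1 77.  75.9 75.9 75.8 75.7
 75.6 75.5 75.5 75.4 75.  74.9 74.8 74.8 74.7 74.6] y [12. 27.]
-55 [81.2 
[... 293 characters left out ...]
74.7 74.7 74.6 74.6 74.6
 74.6 74.5 74.5 74.5 74.5 74.5 74.4 74.4 74.4 74.4] y [14. 25.]
-52 [74.9 74.6 74.6 74.4 74.4 74.2 74.2 74.1 74.1 74.  73.5 73. ] y [16. 24.]
-51 [74.3 74.1 74.  74.  74.  73.9 73.8 73.6 73.2] y [17. 23.]
-50 [74.  74.  74.  73.9 73.9 73.9 73.9 73.8 73.8 73.8 73.8 73.8 73.8 73.8
 73.7 73.5 73.5 73.5 73.5 73.3] y [16. 23.]
-49 [74.  73.7 73.7 73.6 73.6 73.6 73.5 73.4] y [17. 22.]
pl -52 10 [66.68 70.98 73.68]
pl -50 99 [71.48 72.49 72.9 ]
pl -48 313 [72.95 73.22 73.54]
pl -46 271 [73.06 73.34 73.64]
pl -44 315 [73.05 73.33 73.6 ]
pl -42 208 [73.09 73.43 73.77]
pl -40 153 [ 73.4   73.94 115.99]
pl -38 215 [ 86.36  87.15 116.95]
pl -36 310 [ 86.94  87.29 116.98]
274 151
```

View pics/w10.png

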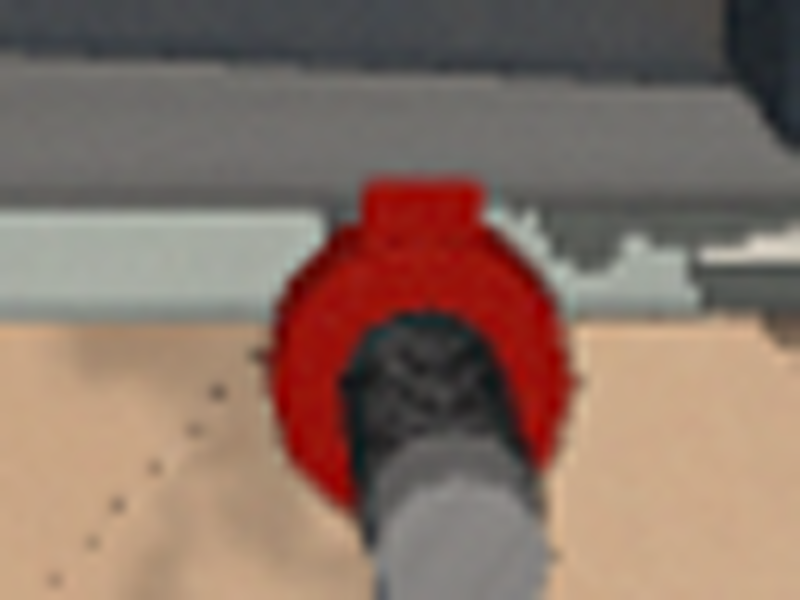

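The enlarged view shows the red ring with its tip, at pixels x 362–485 and y 180–245, lying over the plate's front edge. In the averaged depth the tip top is 73.8 and the plate 73.3, so about 0.5 mm is left. I'll wind another 0.25 rad and measure again.

```bash
cat >> h.py <<'E'
def regrip_wind(t0,t1):
    a=np.pi-.312;off=np.array([-.0007,0,-.0012]);p=robot.sense()['tcp_pos']
    robot.move_straight([p[0],p[1],.30],vel=.25);robot.goto(gp(a-t0,.30),O)
    robot.move_straight(gp(a-t0)+off,vel=.15);robot.grip(0,40);print('op',robot.sense()['opening']*85)
    wind(a-t0,a-t1,off=off,vel=.08);robot.sleep(.2);s=robot.sense();print('err',s['tcp_pos']-gp(a-t1),s['wrist_force'])
    robot.grip(.6);p=robot.sense()['tcp_pos'];robot.move_straight([p[0],p[1],.30],vel=.25)
def look(f):
    robot.goto([.435,.046,.21],O);robot.sleep(.4)
    D=[robot.grab_frame('wrist') for _ in range(16)];d=dict(D[0]);d['range_z']=np.median([x['range_z'] for x in D],0);pickle.dump(d,open(f'pics/{f}.pkl','wb'))
    C=cloud(d);th=-.312;R=np.array([[np.cos(th),np.sin(th)],[-np.sin(th),np.cos(th)]])
    L=((C[:,:,:2]-AX)@R.T+np.array([0,-.075]))*1e3;z=C[:,:,2]*1e3
    hsv=cv2.cvtColor(d['image'],cv2.COLOR_RGB2HSV);isred=(hsv[:,:,1]>130)&((hsv[:,:,0]<6)|(hsv[:,:,0]>174))&(abs(L[:,:,1]-20)<16)
    r=isred&(L[:,:,0]>-66)&(L[:,:,0]<-53)&(abs(z-74.5)<1.5);t=isred&(L[:,:,0]>-51)&(L[:,:,0]<-48.8)&(abs(z-74)<2)
    p=(L[:,:,0]>-47)&(L[:,:,0]<-42)&(abs(L[:,:,1]-20)<40)&~isred&(abs(z-73.5)<3)
    print(robot.sense()['t'],'ring tip plate',[(int(m.sum()),round(float(np.median(z[m])),2)) for m in(r,t,p)])
    hb=(np.linalg.norm(C[:,:,:2]-AX,axis=2)<.019)&(z>205);print('hub top',hb.sum(),np.median(z[hb]) if hb.any() else 0)
    print('vice top',np.round(np.median(z[(abs(L[:,:,0])<25)&(abs(L[:,:,1]-40)<60)&(z>110)&(z<130)]),1))
E
python3 - <<'E'
from h import *
regrip_wind(14.84,15.10);look('w11')
E
```

```text
op 26.850491972163486
err [ 0.00054113 -0.000273   -0.00012227] [1.41313387 0.8404813  5.70232601]
36.0833 ring tip plate [(201, 74.27), (20, 73.25), (483, 73.4)]
hub top 284 208.38126933221935
vice top 120.5
```

The tip and plate are now level to within about 0.1 mm. I'll check that the crank is fully home.

```bash
python3 - <<'E'
from h import *
p=robot.sense()['tcp_pos'];robot.move_straight([p[0],p[1],.32],vel=.25);robot.goto([.45,-.06,.40],O);robot.sleep(.5)
D=[robot.grab_frame('wrist') for _ in range(8)];d=dict(D[0]);d['range_z']=np.median([x['range_z'] for x in D],0);pickle.dump(d,open('pics/w12.pkl','wb'))
C=cloud(d);z=C[:,:,2]*1e3;a=np.pi-.312-15.10
f=lambda c,r,lo,hi:(lambda m:(int(m.sum()),np.round(np.percentile(z[m],[10,50,90]),1)))((np.linalg.norm(C[:,:,:2]-c,axis=2)<r)&(z>lo)&(z<hi))
r=np.linalg.norm(C[:,:,:2]-AX,axis=2);m=(r>.0125)&(r<.018)&(z>190);print('hub rim',m.sum(),np.percentile(z[m],[10,50,90]))
print('shaft',f(AX,.005,180,240))
u=np.array([np.cos(a),np.sin(a)]);print('arm',f(AX+.04*u,.007,170,230),'grip',f(AX+.075*u,.01,200,260))
th=-.312;q=[AX+np.array([[np.cos(th),-np.sin(th)],[np.sin(th),np.cos(th)]])@[s*.05,0] for s in(1,-1)]
print('bridge',[f(x,.007,170,200) for x in q]);print(robot.sense()['t'])
E
```

```text
hub rim 666 [217.15952007 217.85373529 218.42346151]
shaft (96, array([215.9, 216.3, 216.7]))
arm (184, array([196.5, 197. , 197.4])) grip (550, array([242.1, 242.5, 242.9]))
bridge [(180, array([184.2, 184.7, 187.7])), (129, array([184.4, 184.7, 188.1]))]
38.1667
```

```bash
python3 -c "
from plant import robot
print(robot.close_job())"
```

```text
the job is handed in; nothing more can be done
None
```

I fitted the crank and wound it clockwise about 2.4 turns. By the depth images the plate top is level with the red pointer's tip to within about 0.2 mm. The crank is still home on the shaft, I let go of it, and the job is handed in at about 38 s.

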